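# Clamp the vials, switch on the pump, start the sampling run

## Task

Start the sampling run with closed fingers, grasping nothing: push the raised clamp lever on the vial rack down flat, then push the raised half of the rocker on the pump module down until the switch is fully over, then press the long bar key on the keypad fully down and let it come back up. Keep to that order, leave the round and square keys alone, do not lift the keypad or push it about, and leave the vials, glassware and box where they stand.

Things in the scene. Friction and masses are not known exactly. Their poses are not given: they have to be found in the camera images.
- rack: Vial rack, fixed to the bench: aluminium block 150 x 125 x 30 mm (x, y, z), origin at the centre of its underside, z up. Three small capped vials stand in a row at x = +50 mm; its steel clamp lever lies on the -x half, y = 0.
- latch (a joint): Clamp lever of the rack, steel, 26 mm wide with a 36 mm wide end, 7 mm thick. It turns about a line along the rack's y at (-5, 0, 44) mm in the rack's frame and its free end, 70 mm from that line, points to the rack's -x. 0 rad: raised 0.75 rad (43 deg) above level; 0.75 rad: down, level, against its stop, top face then 47.5 mm above the bench. Starts between 0 and 0.2; stiff by friction (about 3 N at the end), stays where it is left. Counts as down above 0.66.
- latch_pad (a point): Point on the lever's upper face, 52 mm from its turning line, middle of the broad end; moves with the lever.
- pump: Pump module, fixed to the bench: grey box 150 x 130 x 55 mm, origin at the centre of its underside, z up; the rocker switch is on top. A small fixed black dial, 11 mm high, stands at (52, 35) mm on the top.
- rocker (a joint): Black rocker switch, two halves each 32 mm long (along the pump's x) and 36 mm wide, 6 mm thick, meeting in a shallow V at a pivot line along the pump's y at (-20, 15, 67) mm in the pump's frame. 0 rad: off, the -x half raised 0.4 rad (23 deg) and the +x half level; 0.4 rad: fully over, the -x half level with its face 70 mm above the bench, +x half raised. Starts between 0 and 0.04; friction only (about 2.5 N), stays where it is left. Counts as on above 0.33.
- rocker_pad (a point): Point on the upper face of the rocker's -x half (the half raised at the start), 20 mm from the pivot; moves with the rocker.
- keypad: Loose white keypad, 120 x 150 mm, top 27 mm above the bench, 0.6 to 1.1 kg on rubber feet, origin at the centre of its underside, z up. Three grey keys stand 9 mm proud of its top.
- key_bar (a joint): Travel of the long bar key (20 mm along the keypad's x, 76 mm along y; centre at (-30, 0) mm in the keypad's frame): 0 up, 0.005 m fully down. Sprung, 2 N to start and about 4 N fully down. Counts as pressed beyond 0.0035.
- key_bar_top (a point): Centre of the bar key's top face, 36 mm above the bench when up.
- key_round (a joint): Travel of the round key (24 mm across, at (30, 42) mm in the keypad's frame): 0 up, 0.005 m down. To be left alone.
- key_square (a joint): Travel of the square key (22 mm, at (30, -42) mm in the keypad's frame): 0 up, 0.005 m down. To be left alone.
- vial0: Loose capped glass vial, 22 mm across, 42 mm tall, in the rack's well at (50, -38) mm, foot 16 mm and cap top 58 mm above the bench; origin at its foot. Leave alone.
- vial1: Loose capped glass vial, 22 mm across, 42 mm tall, in the rack's well at (50, 0) mm, foot 16 mm and cap top 58 mm above the bench; origin at its foot. Leave alone.
- vial2: Loose capped glass vial, 22 mm across, 42 mm tall, in the rack's well at (50, 38) mm, foot 16 mm and cap top 58 mm above the bench; origin at its foot. Leave alone.
- jar_a: Loose capped jar, 30 mm across, 50 mm tall, on the bench; origin at its foot. Leave alone.
- jar_b: Like jar_a, on the other side. Leave alone.
- reagent: Loose capped bottle, 64 mm across, 130 mm tall, behind the work; origin at its foot. Leave alone.
- tipbox: Loose open white box with dividers, 80 x 100 x 45 mm, behind the work; origin at the centre of its underside. Leave alone.
- beaker: Loose glass beaker, 70 mm across, 85 mm tall, at the left; origin at its foot. Leave alone.
There are look-alikes about, which are no part of the job. What is shaped like the keypad but green or purple is not meant.

How it is judged:
By the outcome, as a careful person would: the job done as asked, in the order asked, and still so for the second after the job is handed in, with the robot touching nothing.
It also fails if it takes over 54 s, if anything falls off the work surface, if the arm or the gripper's body presses on something with over 40 N, if the wrist force passes 120 N, or if a joint passes its speed limit or range.

## Robot

A 6-joint arm with a two-finger parallel gripper is mounted at the origin on the work surface. World frame = base frame: x ahead of the robot, y to its left, z up, the work surface at z = 0. Lengths are in mm, angles in rad, forces in N, time in s.
With the tool pointing down it reaches from about 400 to 925 mm from the base axis. Payload 12.5 kg.
Tool frame: the origin (TCP) lies midway between the tips of the shut fingers; the grasp point (between the pads) lies 19 mm behind it; z points along the fingers, y is the direction in which the jaws open and shut (so a half turn about z gives the same grasp; the last joint's range is limited). The gripper opens to 95 mm and grips with 3 to 60 N. Pads are 20 mm wide; open, the fingers measure 119 mm over their backs; the gripper's body (75 mm by 180 mm) begins 59 mm behind the grasp point.
Start: joints at [1.163, 0.491, 1.559, -0, 1.092, -0.106], TCP at [185.758, 596.775, 214.661] pointing down, gripper open.
Joint ranges: [-3.1, 3.1], [-0.84, 2.19], [0.05, 2.79], [-1.13, 4.28], [0.06, 2.93], [-2.69, 2.69]. Speed limits (rad/s): [2.22, 2.22, 2.79, 3.14, 3.14, 3.14].

## Interface

Orientations are given as [roll, pitch, yaw] about the fixed x, y, z axes, in that order (R = Rz(yaw) Ry(pitch) Rx(roll)).
In Python, from cell import env gives the robot as it stands.
- The arm moves only by the tool drive_tool, never from a script. Its argument "increments" is a list of rows, each a list of 2 entries, a list of its own where there are three numbers: the shift along the tool's x, y, z as a fraction of full scale, then the turn, a rotation vector about the tool's x, y, z as a fraction of full scale. In form: [[[x, y, z], [ax, ay, az]], ...]. A call has 1 to 5 rows; each row shifts and turns the commanded pose from where the row before left it, along the tool's axes as they then stand; what a row does not reach is not made up. Full scale, the value 1, is 30 mm for a shift and 0.08 rad for a turn. A row lasts 1/12 s, in which the tool goes at most 41.7 mm and 7.16 degrees, less where a joint would pass 70% of its speed; a pose out of reach is approached as far as the arm can. A call with a number of a shift or a turn outside -1 to 1 is refused whole. A call with a gripper value outside its range is refused whole. "jaw" is the opening, from -1 (shut) to 1 (fully open), so that 0 is half open, set as the call begins (left out, the last holds). The fingers move at their own pace and stop on an object; the grip force is fixed at half the most. Time passes only in rows, so rows that do not move let the fingers close. It gives the time, the measured TCP pose, the force and the opening at its end, in the units of the state.
- env.state(): the state, without advancing time (a new reading comes with each control period).
- env.read_camera(name): name is "side" or "top"; returns a dict with "pixels" (400x640x3 uint8, blue, green, red), "vertical_fov" (degrees; the focal length in pixels is half the picture's height over the tangent of half this angle, whatever the lens; pixels are square), "cx", "cy" (the principal point, pixels), "world_to_cam" (4x4, takes a point from world to camera coordinates). Camera axes: x right, y down, z forward; pixel columns grow to the right and rows downward; lengths in mm; the calibration is good to about 2 mm. A picture is of the moment at which its call begins. There is no depth.
- env.job_done(): hands the job in, once; it reports no verdict.
Trained networks look in a picture, given as the dict that the camera call returned (one of the last four; its "shot" number tells which), for a name from the list of things; names that differ only in an ending like _2 or _b are one class to them, and where a whole thing is asked for, a point or a joint stands for the part that bears it (a point fixed in the world has none). Each returns a list of dicts, best first, with "score" (0 to 1); they miss things now and then, are a little off and sometimes report something else, mostly with a low value. They report only what shows in the picture. A call takes as long as a camera call. They do not tell look-alikes from the thing itself.
- env.boxes_of(target, picture): "point" ([x, y, z] in mm, in world coordinates, good to about 4 mm: the middle of the surface that is visible of it).
- env.tip_of(target, picture): "point" ([x, y, z] in mm, in world coordinates, good to about 4 mm: a listed point, or the origin of a listed thing).
The state is a dict: "t": time; "joints": joint angles; "qvel": joint speeds; "tau": joint torques, N m; "eef_pos": TCP position; "tcp_rot": TCP orientation; "ft_force": force on the tool from outside, world axes, zero at the start; "moment": the same for the moment, N m; "opening": opening from 0.0 (shut) to 1.0 (fully open).
Only numpy, scipy, OpenCV 4.12 (cv2) and the standard library are available. Lean on these libraries where they do the work, as an engineer would, in place of code of your own. Each camera call takes 0.05 s, during which the arm holds its last target.

## Working session

There is one attempt and no reset: what is moved stays moved. The work goes in short steps, Python scripts to look and compute and a tool call to move; the robot and the scene stay as the last step left them, time stands still between calls to the robot, and variables do not carry over. Pictures are saved under pics/ and viewed, and the job is handed in when it is done.

Besides the shell and the picture viewer there is one more tool, called after "Call:" in YAML: its name, and indented under it one key for each argument. drive_tool: Moves the arm, as the interface text tells. Its arguments: {"type":"object","properties":{"increments":{"type":"array","items":{"type":"array"}},"jaw":{"type":"number"}},"required":["increments"]}

```bash
mkdir -p pics
cat > h.py <<'E'
from cell import env
import cv2, numpy as np
def shot(n):
    p={}
    for c in ("top","side"):
        p[c]=env.read_camera(c); cv2.imwrite(f"pics/{n}_{c}.png",np.asarray(p[c]["pixels"]))
    return p
def proj(p,X):
    M=np.array(p["world_to_cam"]); f=200/np.tan(np.radians(p["vertical_fov"])/2)
    c=M@np.append(X,1); return np.round([p["cx"]+f*c[0]/c[2],p["cy"]+f*c[1]/c[2]],1)
def ray(p,uv,z):
    M=np.array(p["world_to_cam"]); f=200/np.tan(np.radians(p["vertical_fov"])/2)
    d=M[:3,:3].T@np.array([(uv[0]-p["cx"])/f,(uv[1]-p["cy"])/f,1]); o=-M[:3,:3].T@M[:3,3]
    return np.round(o+d*(z-o[2])/d[2],1)
E
python3 - <<'E'
from h import *
p=shot("a")
for c in p:
  for t in ("rack","pump","keypad","latch_pad","rocker_pad","key_bar_top","vial1","jar_a","jar_b","reagent","tipbox","beaker"):
    for r in env.tip_of(t,p[c])[:3]:
      print(c,t,np.round(r["point"]),round(r["score"],2),proj(p[c],r["point"]))
s=env.state();print(s)
E
```

```text
top rack [625. 308.   3.] 0.74 [230.3 165.2]
top pump [ 581. -262.    5.] 0.73 [441.1 181.7]
top keypad [ 240. -245.   -1.] 0.87 [443.8 313.8]
top keypad [555.  16.   1.] 0.69 [337.7 190.7]
top keypad [312. 296.   1.] 0.62 [227.9 283.1]
top latch_pad [573. 303.  79.] 0.62 [224.6 175.3]
top latch_pad [530.   7.  34.] 0.36 [342.3 197.1]
top latch_pad [665. 354.  16.] 0.29 [213.1 149.6]
top rocker_pad [ 558. -226.   75.] 0.84 [436.6 182.8]
top rocker_pad [ 755. -143.    4.] 0.55 [394.3 121.7]
top rocker_pad [621. 307.   2.] 0.42 [230.6 166.8]
top key_bar_top [302. 268.  33.] 0.79 [236.3 287.1]
top key_bar_top [ 212. -225.   30.] 0.68 [440.3 327. ]
top key_bar_top [530.   8.  36.] 0.54 [341.7 196.9]
top vial1 [624. 306.   2.] 0.67 [230.9 165.8]
top vial1 [662. 352.  16.] 0.61 [213.9 150.4]
top vial1 [673. 321.  16.] 0.57 [225.5 146.9]
top jar_a [ 439. -151.    3.] 0.6 [402.6 234.3]
top jar_a [402. 138.   2.] 0.55 [291.  247.9]
top jar_b [ 439. -151.    3.] 0.6 [402.6 234.3]
top jar_b [402. 138.   2.] 0.55 [291.  247.9]
top reagent [756. 132.   1.] 0.62 [296.  121.3]
top reagent [573. 302
[... 1207 characters left out ...]
 243.5]
side beaker [512. 462.  -1.] 0.64 [278.3 138.2]
{'t': 1.3, 'joints': array([ 1.16341674e+00,  4.90895711e-01,  1.55890611e+00, -1.12938662e-05,
        1.09170808e+00, -1.05605435e-01]), 'qvel': array([-0.00061902,  0.00049755, -0.00026991,  0.00234049, -0.00026482,
        0.00035714]), 'tau': array([-1.49608655e-03, -6.12464619e+01, -2.58422077e+01,  6.92373700e-02,
        4.45635023e-02, -2.02863748e-05]), 'eef_pos': array([185.74803943, 596.77254661, 214.66150034]), 'tcp_rot': array([3.14151142e+00, 1.86895809e-05, 2.83982371e+00]), 'ft_force': array([-0.21226046, -0.68141264,  0.35969974]), 'moment': array([-0.0165474 ,  0.00637987, -0.00520684]), 'opening': 1.0012374992996775}
```

View pics/a_top.png

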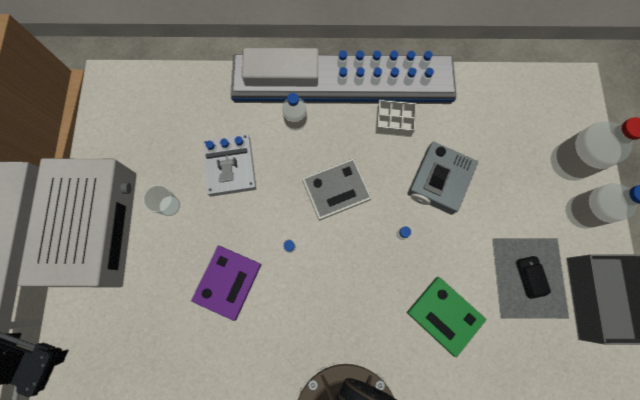

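View pics/a_side.png

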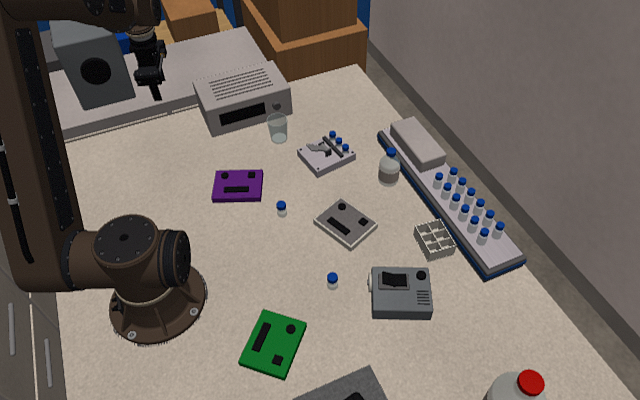

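Run:
```python
import cv2,numpy as np
im=cv2.imread("pics/a_top.png")
a=[cv2.resize(im[y:y+66,x:x+66],(396,396),interpolation=cv2.INTER_CUBIC) for x,y in((196,130),(410,140))]
cv2.imwrite("pics/z1.png",np.hstack(a))
im=cv2.imread("pics/a_side.png")
a=[cv2.resize(im[y:y+66,x:x+72],(396,363),interpolation=cv2.INTER_CUBIC) for x,y in((292,120),(366,258))]
cv2.imwrite("pics/z2.png",np.hstack(a))
```

```text
(no output)
```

View pics/z1.png

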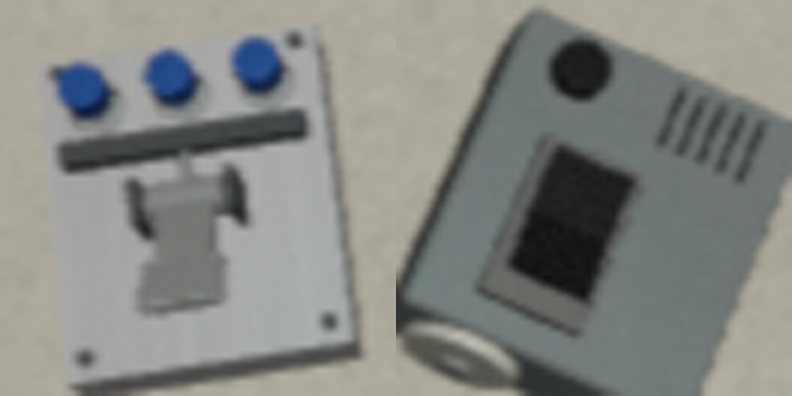

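View pics/z2.png

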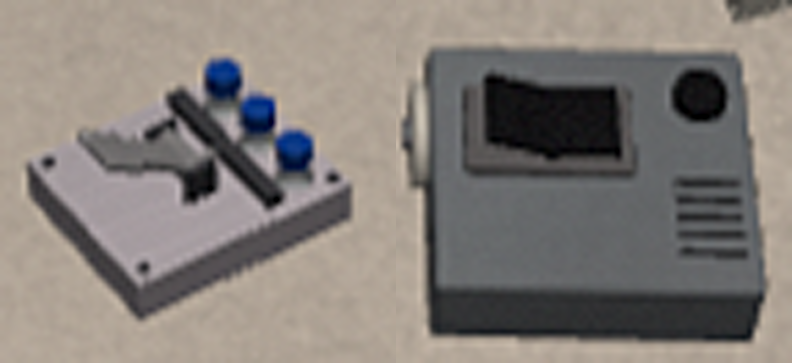

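Run:
```python
from h import *
p=env.read_camera("top"); q=env.read_camera("side")
z1=lambda u,v:(196+u/6,130+v/6)
z2=lambda u,v:(410+(u-396)/6,140+v/6)
for n,uv in (("v",z1(83,88)),("v",z1(170,76)),("v",z1(258,62))): print(n,ray(p,uv,58))
print("latchpad",ray(p,z1(182,282),78))
for z in(70,75): print("rockpad",ray(p,z2(558,257),z))
for u,v in((545,136),(638,170),(482,288),(580,332)): print("plate",ray(p,z2(u,v),58))
print("dial",ray(p,z2(580,68),66), ray(q,(366+(700-396)*72/396,258+95*72/396),66))
print("slot",ray(p,z2(685,88),55),ray(p,z2(660,145),55))
```

```text
v [662.2 351.6  58. ]
v [668.  314.2  58. ]
v [674.8 276.3  58. ]
latchpad [568.6 298.3  78. ]
rockpad [ 559.  -229.1   70. ]
rockpad [ 557.6 -227.5   75. ]
plate [ 616.5 -231.2   58. ]
plate [ 601.4 -270.    58. ]
plate [ 548.7 -199.9   58. ]
plate [ 529.8 -240.    58. ]
dial [ 644.6 -245.8   66. ] [ 645.8 -253.1   66. ]
slot [ 639.8 -294.3   55. ] [ 613.8 -281.4   55. ]
```

Call:
drive_tool:
  increments:
    - [[-0.6,-0.25,0],[0,0,0]]
    - [[-0.8,-0.35,0.1],[0,0,0]]
    - [[-0.9,-0.35,0.1],[0,0,0]]
    - [[-0.9,-0.35,0.1],[0,0,0]]
    - [[-0.9,-0.35,0.1],[0,0,0]]
  jaw: -1

```text
t: 1.82
eef_pos: [289.2, 512.1, 202.6]
tcp_rot: [3.141, 0.0, 2.84]
ft_force: [0.1, 1.0, -0.1]
opening: 0.707
```

Call:
drive_tool:
  increments:
    - [[-0.9,-0.35,0.2],[0,0,0]]
    - [[-0.9,-0.35,0.2],[0,0,0]]
    - [[-0.9,-0.35,0.2],[0,0,0]]
    - [[-0.9,-0.35,0.2],[0,0,0]]
    - [[-0.9,-0.35,0.2],[0,0,0]]

```text
t: 2.23
eef_pos: [402.8, 421.7, 172.5]
tcp_rot: [3.141, 0.0, 2.84]
ft_force: [0.1, 1.0, -0.4]
opening: 0.356
```

Call:
drive_tool:
  increments:
    - [[-0.9,-0.35,0.2],[0,0,0]]
    - [[-0.9,-0.35,0.2],[0,0,0]]
    - [[-0.9,-0.35,0.2],[0,0,0]]
    - [[-0.9,-0.35,0.2],[0,0,0]]
    - [[-0.9,-0.35,0.2],[0,0,0]]

```text
t: 2.65
eef_pos: [516.1, 331.4, 142.4]
tcp_rot: [3.141, 0.0, 2.84]
ft_force: [-0.4, 1.1, -0.2]
opening: 0.022
```

Call:
drive_tool:
  increments:
    - [[-0.8,-0.3,0.2],[0,0,0]]
    - [[-0.5,-0.1,0.2],[0,0,0]]
    - [[0,0,0],[0,0,0]]
    - [[0,0,0],[0,0,0]]

```text
t: 2.98
eef_pos: [548.7, 309.3, 130.1]
tcp_rot: [-3.141, -0.001, 2.839]
ft_force: [0.5, -0.2, 0.1]
opening: 0.005
```

Call:
drive_tool:
  increments:
    - [[-0.75,-0.15,0],[0,0,0]]
    - [[0,0,0.6],[0,0,0]]
    - [[0,0,0.4],[0,0,0]]
    - [[0,0,0],[0,0,0]]

```text
t: 3.32
eef_pos: [566.8, 298.9, 98.4]
tcp_rot: [-3.139, -0.003, 2.841]
ft_force: [-0.4, -0.2, -0.2]
opening: 0.004
```

Run:
```python
from h import *
p=shot("b")
im=[cv2.resize(p[c]["pixels"][y:y+80,x:x+80],(400,400),interpolation=cv2.INTER_CUBIC) for c,x,y in(("top",190,120),("side",280,90))]
cv2.imwrite("pics/z3.png",np.hstack(im)); print(env.state()["eef_pos"])
```

```text
[567.82790653 299.2075769  100.51569717]
```

View pics/z3.png

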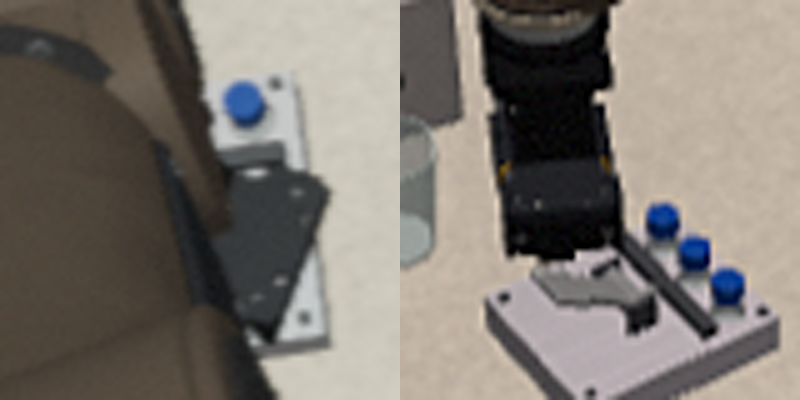

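Side view shows the shut finger tips (zoomed about 570,255) just above the lever's broad end (about 555,275). I go down.

Call:
drive_tool:
  increments:
    - [[0,0,0.35],[0,0,0]]
    - [[0,0,0.35],[0,0,0]]
    - [[0,0,0.25],[0,0,0]]
    - [[0,0,0.25],[0,0,0]]
    - [[0,0,0],[0,0,0]]

```text
t: 3.83
eef_pos: [568.3, 298.2, 62.9]
tcp_rot: [-3.14, -0.002, 2.84]
ft_force: [0.4, -0.9, -0.3]
opening: 0.003
```

Call:
drive_tool:
  increments:
    - [[0,0,0.2],[0,0,0]]
    - [[0,0,0.2],[0,0,0]]
    - [[0,0,0.1],[0,0,0]]
    - [[0,0,0],[0,0,0]]

```text
t: 4.17
eef_pos: [568.7, 298.3, 48.8]
tcp_rot: [-3.141, -0.001, 2.84]
ft_force: [-0.1, -0.2, 0.1]
opening: 0.008
```

Run:
```python
from h import *
p=env.read_camera("side")
cv2.imwrite("pics/z4.png",cv2.resize(p["pixels"][90:190,270:370],(600,600),interpolation=cv2.INTER_CUBIC)); s=env.state();print(s["eef_pos"],s["ft_force"],proj(p,s["eef_pos"]))
```

```text
[568.89264443 298.36294481  49.22395964] [-0.15648657 -0.50625752 -0.13048977] [311.3 152.9]
```

View pics/z4.png

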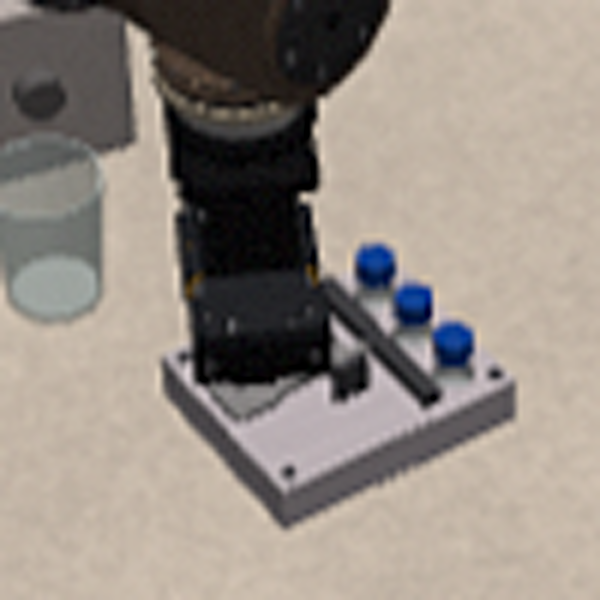

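The lever has swung down with its end showing at (240,410). I push on to its stop.

Call:
drive_tool:
  increments:
    - [[0,0,0.05],[0,0,0]]
    - [[0,0,0.05],[0,0,0]]
    - [[0,0,0],[0,0,0]]

```text
t: 4.47
eef_pos: [569.2, 298.5, 47.6]
tcp_rot: [3.141, 0.001, 2.84]
ft_force: [-2.2, -1.3, 7.8]
opening: 0.007
```

Call:
drive_tool:
  increments:
    - [[0,0,0.03],[0,0,0]]
    - [[0,0,0],[0,0,0]]

```text
t: 4.63
eef_pos: [569.2, 298.5, 47.5]
tcp_rot: [3.141, 0.001, 2.84]
ft_force: [-5.4, -1.7, 15.6]
opening: 0.004
```

Call:
drive_tool:
  increments:
    - [[0,0,-0.3],[0,0,0]]
    - [[0,0,-0.8],[0,0,0]]
    - [[0,0,-0.9],[0,0,0]]
    - [[0,0,-0.8],[0,0,0]]

```text
t: 4.97
eef_pos: [569.0, 298.4, 131.2]
tcp_rot: [3.141, 0.0, 2.84]
ft_force: [0.5, -0.4, 0.4]
opening: 0.007
```

Call:
drive_tool:
  increments:
    - [[-0.15,-0.5,0],[0,0,0]]
    - [[-0.25,-0.95,0],[0,0,0]]
    - [[-0.25,-0.95,0],[0,0,0]]
    - [[-0.25,-0.95,0],[0,0,0]]
    - [[-0.25,-0.95,0],[0,0,0]]

```text
t: 5.38
eef_pos: [563.1, 163.4, 129.6]
tcp_rot: [3.142, 0.0, 2.84]
ft_force: [0.2, 1.0, 0.1]
opening: 0.007
```

Run:
```python
from h import *
p=env.read_camera("side")
cv2.imwrite("pics/z5.png",cv2.resize(p["pixels"][110:190,280:360],(560,560),interpolation=cv2.INTER_CUBIC))
for r in env.tip_of("latch_pad",p)[:2]: print(r)
```

```text
{'point': [564.7, 297.7, 47.5], 'score': 0.52}
```

View pics/z5.png

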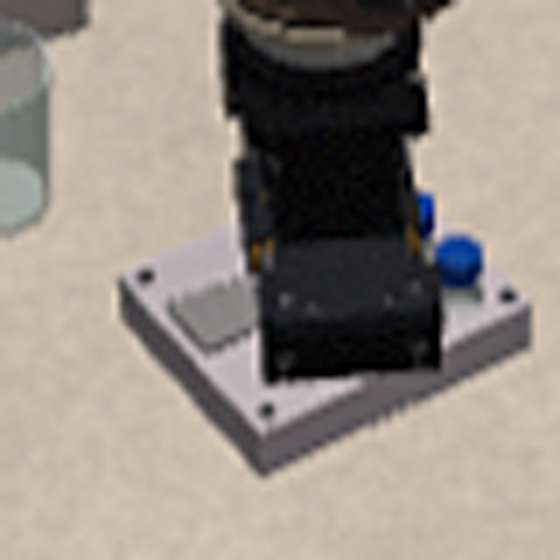

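The lever lies flat (end at 215,310, and the network gives z 47.5). Next is the pump.

Call:
drive_tool:
  increments:
    - [[-0.25,-0.95,0],[0,0,0]]
    - [[-0.25,-0.95,0],[0,0,0]]
    - [[-0.25,-0.95,0],[0,0,0]]
    - [[-0.25,-0.95,0],[0,0,0]]
    - [[-0.25,-0.95,0],[0,0,0]]

```text
t: 5.9
eef_pos: [556.8, 16.7, 129.6]
tcp_rot: [3.141, 0.0, 2.84]
ft_force: [0.5, -0.0, -0.8]
opening: 0.005
```

Call:
drive_tool:
  increments:
    - [[-0.25,-0.95,0],[0,0,0]]
    - [[-0.25,-0.95,0],[0,0,0]]
    - [[-0.25,-0.95,0],[0,0,0]]
    - [[-0.25,-0.95,0],[0,0,0]]
    - [[-0.25,-0.95,0],[0,0,0]]

```text
t: 6.32
eef_pos: [550.2, -130.7, 129.6]
tcp_rot: [3.141, 0.0, 2.84]
ft_force: [0.2, 0.1, -0.6]
opening: 0.002
```

Call:
drive_tool:
  increments:
    - [[-0.25,-0.95,0],[0,0,0]]
    - [[-0.2,-0.7,0],[0,0,0]]
    - [[0,0,0],[0,0,0]]
    - [[0,0,0],[0,0,0]]

```text
t: 6.65
eef_pos: [548.4, -181.3, 129.4]
tcp_rot: [3.141, -0.0, 2.838]
ft_force: [-0.1, -0.3, 0.6]
opening: 0.006
```

Call:
drive_tool:
  increments:
    - [[-0.35,-0.7,0],[0,0,0]]
    - [[-0.35,-0.7,0],[0,0,0]]
    - [[0,0,0.5],[0,0,0.75]]
    - [[0,0,0.5],[0,0,0.75]]
    - [[0,0,0],[0,0,0]]

```text
t: 7.07
eef_pos: [555.3, -225.5, 97.3]
tcp_rot: [3.141, -0.004, 2.718]
ft_force: [0.3, 1.6, -0.1]
opening: 0.003
```

Run:
```python
from h import *
p=shot("c")
im=[cv2.resize(p[c]["pixels"][y:y+80,x:x+80],(400,400),interpolation=cv2.INTER_CUBIC) for c,x,y in(("top",400,140),("side",350,240))]
cv2.imwrite("pics/z6.png",np.hstack(im)); s=env.state()["eef_pos"];print(s,proj(p["side"],s))
```

```text
[ 556.20938442 -225.92342756   99.64998809] [386.4 272.2]
```

View pics/z6.png

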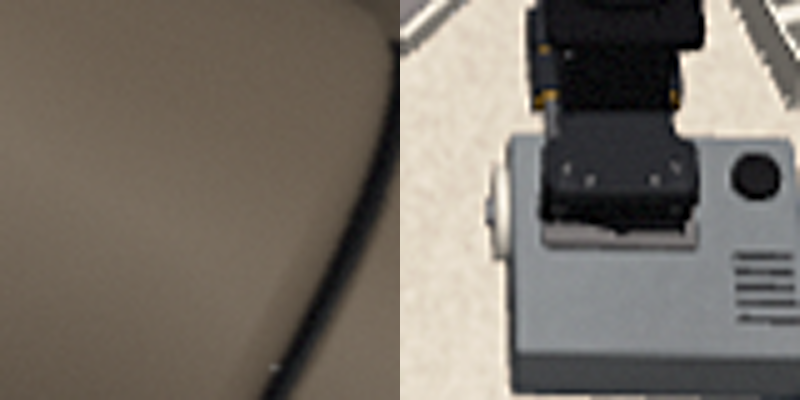

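Only the gripper is visible over the rocker, with the TCP projecting to (386,272), right above the raised half (386,277). I go down.

Call:
drive_tool:
  increments:
    - [[0,0,0.4],[0,0,0]]
    - [[0,0,0.25],[0,0,0]]
    - [[0,0,0.15],[0,0,0]]
    - [[0,0,0.1],[0,0,0]]
    - [[0,0,0],[0,0,0]]

```text
t: 7.58
eef_pos: [555.9, -226.8, 72.0]
tcp_rot: [3.141, -0.001, 2.72]
ft_force: [-0.2, -0.1, 0.7]
opening: 0.003
```

Call:
drive_tool:
  increments:
    - [[0,0,0.05],[0,0,0]]
    - [[0,0,0.05],[0,0,0]]
    - [[0,0,0],[0,0,0]]

```text
t: 7.83
eef_pos: [556.2, -227.1, 70.3]
tcp_rot: [3.142, 0.0, 2.72]
ft_force: [-2.1, 1.8, 5.2]
opening: 0.008
```

Call:
drive_tool:
  increments:
    - [[0,0,0.04],[0,0,0]]
    - [[0,0,0.02],[0,0,0]]
    - [[0,0,0],[0,0,0]]

```text
t: 8.08
eef_pos: [556.2, -227.1, 70.0]
tcp_rot: [-3.142, 0.001, 2.72]
ft_force: [-7.0, 3.2, 21.4]
opening: 0.004
```

Call:
drive_tool:
  increments:
    - [[0,0,-0.3],[0,0,0]]
    - [[0,0,-0.8],[0,0,0]]
    - [[0,0,-0.9],[0,0,0]]
    - [[0,0,0],[0,0,0]]

```text
t: 8.42
eef_pos: [558.0, -228.0, 132.6]
tcp_rot: [-3.141, 0.007, 2.72]
ft_force: [0.4, -0.1, 0.1]
opening: 0.007
```

Call:
drive_tool:
  increments:
    - [[0.4,0.6,0],[0,0,0]]
    - [[0.5,0.85,0],[0,0,0]]
    - [[0.5,0.85,0],[0,0,0]]
    - [[0.5,0.85,0],[0,0,0]]
    - [[0.5,0.85,0],[0,0,0]]

```text
t: 8.83
eef_pos: [539.3, -87.0, 127.8]
tcp_rot: [3.141, 0.001, 2.719]
ft_force: [0.4, 0.6, 0.7]
opening: 0.003
```

Run:
```python
from h import *
p=shot("d")
im=[cv2.resize(p[c]["pixels"][y:y+80,x:x+80],(400,400),interpolation=cv2.INTER_CUBIC) for c,x,y in(("side",306,180),("side",350,240))]
cv2.imwrite("pics/z7.png",np.hstack(im)); print(env.state()["eef_pos"])
for t in("rocker_pad","key_bar_top"):
  for r in env.tip_of(t,p["side"])[:3]: print(t,r)
```

```text
[538.92315095 -84.89236839 127.91528517]
rocker_pad {'point': [755.5, -143.7, -1.8], 'score': 0.7}
rocker_pad {'point': [554.5, -225.7, 69.2], 'score': 0.52}
key_bar_top {'point': [300.6, 267.4, 38.3], 'score': 0.67}
key_bar_top {'point': [522.5, 7.1, 36.2], 'score': 0.48}
key_bar_top {'point': [216.2, -223.7, 36.9], 'score': 0.47}
```

View pics/z7.png

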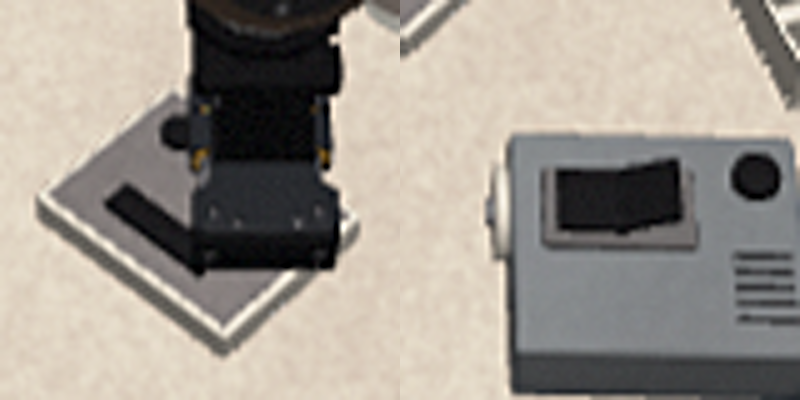

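View pics/d_top.png

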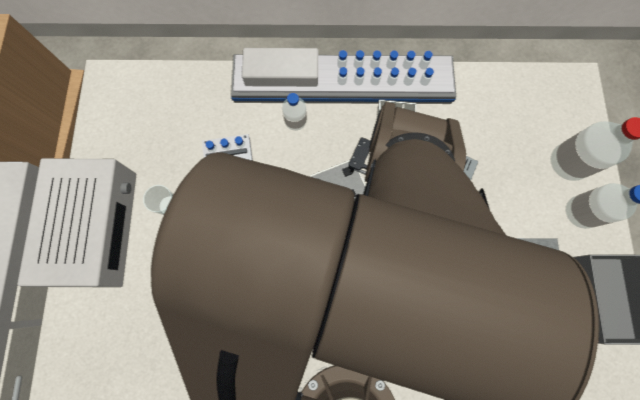

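The rocker is fully over: its -x half is level (595,200), the other half is raised, and the network gives z 69. Now I measure the bar key precisely from the first pictures.

Run:
```python
from h import *
P={c:env.read_camera(c) for c in("top","side")}
for c,(x0,x1,y0,y1) in (("top",(300,375,155,222)),("side",(310,382,195,250))):
  g=cv2.cvtColor(cv2.imread(f"pics/a_{c}.png"),cv2.COLOR_BGR2GRAY)[y0:y1,x0:x1]
  n,l,s,ce=cv2.connectedComponentsWithStats((g<70).astype(np.uint8))
  for i in range(1,n):
    if s[i,4]>15:
      uv=ce[i]+[x0,y0]; r=cv2.minAreaRect(np.argwhere(l==i)[:,::-1].astype(np.float32)); print(c,s[i,4],uv,r[1],r[2],ray(P[c],uv,36))
```

```text
top 69 [346.8115942  171.15942029] (8.356289863586426, 8.170595169067383) 68.19859313964844 [599.2  -5.9  36. ]
top 61 [317.29508197 182.7704918 ] (8.0, 8.0) 90.0 [567.1  71.3  36. ]
top 228 [341.10087719 197.49561404] (7.984899044036865, 28.96847152709961) 68.19859313964844 [528.1   9.8  36. ]
side 49 [341.42857143 206.16326531] (6.0, 7.0) 90.0 [567.6  65.7  36. ]
side 172 [338.14534884 225.62790698] (25.05231475830078, 7.150124549865723) 36.25383758544922 [528.4   3.6  36. ]
side 57 [362.61403509 221.33333333] (7.071067810058594, 7.77817440032959) 45.0 [599.  -11.4  36. ]
```

Call:
drive_tool:
  increments:
    - [[0.53,0.88,0],[0,0,0]]
    - [[0.53,0.88,0],[0,0,0]]
    - [[0.53,0.88,0],[0,0,0]]
    - [[0,0,0],[0,0,0]]
    - [[0,0,0],[0,0,0]]

```text
t: 9.55
eef_pos: [528.7, 3.8, 127.9]
tcp_rot: [3.142, 0.0, 2.721]
ft_force: [0.5, 0.2, 0.1]
opening: 0.003
```

Call:
drive_tool:
  increments:
    - [[0.04,0.08,0.6],[0,0,0]]
    - [[0,0,0.8],[0,0,0]]
    - [[0,0,0.8],[0,0,0]]
    - [[0,0,0.5],[0,0,0]]
    - [[0,0,0],[0,0,0]]

```text
t: 9.97
eef_pos: [527.5, 4.9, 44.3]
tcp_rot: [-3.14, -0.004, 2.718]
ft_force: [-0.5, 0.4, 0.7]
opening: 0.005
```

Call:
drive_tool:
  increments:
    - [[0,0,0],[0,0,0]]

```text
t: 10.05
eef_pos: [528.5, 5.1, 46.5]
tcp_rot: [-3.141, -0.001, 2.718]
ft_force: [-0.3, 0.1, -0.5]
opening: 0.004
```

Run:
```python
from h import *
p=env.read_camera("side"); s=env.state();print(s["eef_pos"],s["ft_force"])
cv2.imwrite("pics/z8.png",cv2.resize(p["pixels"][170:260,300:390],(540,540),interpolation=cv2.INTER_CUBIC))
```

```text
[528.87750084   5.32823636  47.30702678] [ 0.02790011 -0.09930731 -0.48012802]
```

View pics/z8.png

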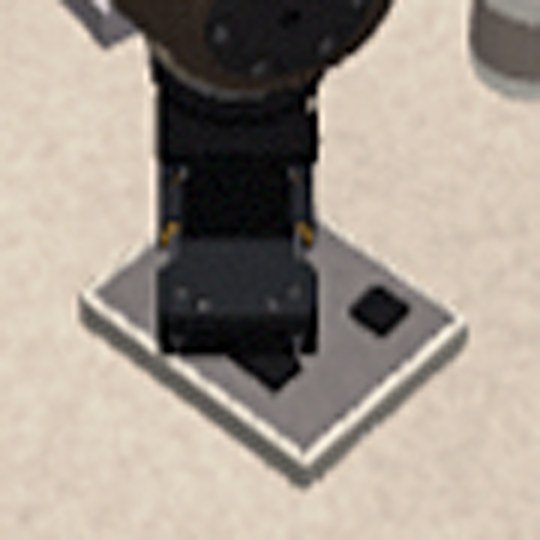

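The gripper is over the middle of the bar, its near end still showing at (270,365), and is clear of the square key (380,308). I press.

Call:
drive_tool:
  increments:
    - [[0,0,0.2],[0,0,0]]
    - [[0,0,0.15],[0,0,0]]
    - [[0,0,0],[0,0,0]]
    - [[0,0,0],[0,0,0]]

```text
t: 10.43
eef_pos: [528.4, 6.3, 36.6]
tcp_rot: [3.141, 0.0, 2.72]
ft_force: [0.1, -0.1, -0.1]
opening: 0.001
```

Call:
drive_tool:
  increments:
    - [[0,0,0.07],[0,0,0]]
    - [[0,0,0.07],[0,0,0]]
    - [[0,0,0],[0,0,0]]

```text
t: 10.68
eef_pos: [528.5, 6.4, 32.2]
tcp_rot: [3.141, 0.0, 2.72]
ft_force: [0.1, -1.3, 2.8]
opening: 0.001
```

Call:
drive_tool:
  increments:
    - [[0,0,0.04],[0,0,0]]
    - [[0,0,0.02],[0,0,0]]
    - [[0,0,0],[0,0,0]]

```text
t: 10.93
eef_pos: [528.6, 6.4, 31.2]
tcp_rot: [3.141, 0.001, 2.72]
ft_force: [-2.2, -0.9, 12.7]
opening: 0.006
```

Call:
drive_tool:
  increments:
    - [[0,0,-0.2],[0,0,0]]
    - [[0,0,-0.3],[0,0,0]]
    - [[0,0,-0.8],[0,0,0]]
    - [[0,0,-0.9],[0,0,0]]
    - [[0,0,-0.9],[0,0,0]]

```text
t: 11.35
eef_pos: [527.8, 6.5, 124.5]
tcp_rot: [-3.141, -0.001, 2.72]
ft_force: [-0.2, 0.5, 0.0]
opening: 0.006
```

Call:
drive_tool:
  increments:
    - [[0,0,-0.9],[0,0,0]]
    - [[0,0,-0.9],[0,0,0]]
    - [[0,0,-0.8],[0,0,0]]
    - [[0,0,0],[0,0,0]]
    - [[0,0,0],[0,0,0]]

```text
t: 11.77
eef_pos: [528.5, 6.5, 202.6]
tcp_rot: [3.141, 0.002, 2.72]
ft_force: [0.5, -0.1, 0.4]
opening: 0.005
```

Run:
```python
from h import *
p=shot("e"); s=env.state();print(s["t"],s["eef_pos"],s["ft_force"])
for t in("keypad","latch_pad","rocker_pad","key_bar_top"):
  for r in env.tip_of(t,p["side"])[:3]: print(t,r)
```

```text
11.8667 [527.78325696   6.47882165 200.71676328] [ 0.32387588 -1.21049753  0.95215159]
keypad {'point': [558.5, 25.2, -1.1], 'score': 0.88}
keypad {'point': [314.0, 295.8, 2.3], 'score': 0.87}
keypad {'point': [239.3, -244.9, 1.6], 'score': 0.56}
latch_pad {'point': [565.1, 296.2, 48.7], 'score': 0.53}
rocker_pad {'point': [554.5, -225.3, 65.9], 'score': 0.89}
key_bar_top {'point': [217.0, -224.4, 36.7], 'score': 0.78}
key_bar_top {'point': [524.6, 9.7, 38.5], 'score': 0.57}
key_bar_top {'point': [301.3, 268.0, 37.6], 'score': 0.54}
```

View pics/e_side.png

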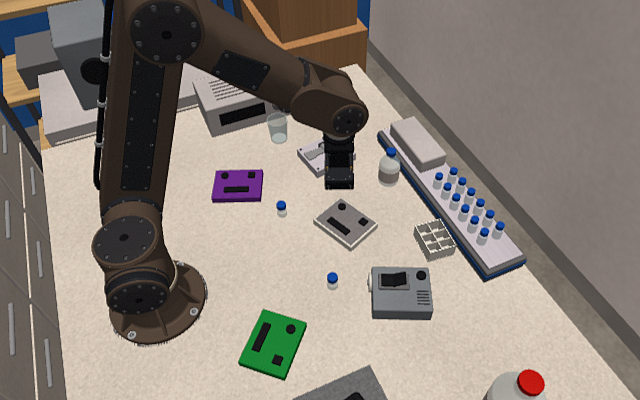

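The side view shows the keypad where it was (345,223), the bar up (339,225), the rocker over (394,280), and the arm clear of everything. I hand it in.

```bash
python3 -c "
from cell import env
print(env.job_done())"
```

```text
the job is handed in; nothing more can be done
None
```

The job is done and handed in at about 12 s, with no verdict reported. With the fingers shut, I pushed the clamp lever down, then the rocker over, then pressed and released the bar key on the white keypad.

| Part | Where it stopped | Force there | Later camera check |
|---|---|---|---|
| Clamp lever | TCP at 47.5 mm | 16 N | pad at z 48 mm, lever flat |
| Rocker | TCP at 70.0 mm | 21 N | -x half level, +x half raised |
| Bar key | TCP at 31.2 mm, key fully down | 13 N | key back up |

- **Final check:** in the last side picture the keypad is in its old place, nothing else appears moved, and the arm is clear about 200 mm up. In that picture the arm partly hid the rack. I saw only two of the three vials after the lever push, and did not measure the vials or glassware again.
- **Disagreements:** the network's final rocker height was 66 mm against the expected 70 mm. Its keypad position was 4 to 5 mm off the first reading. Both are about the stated error, and the pictures show no such change.

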